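# Slide the loaded rack board out of its riser to the gauge and hold it level

## Robot

A 6-joint arm with a two-finger parallel gripper is mounted at the origin on the work surface. World frame = base frame: x ahead of the robot, y to its left, z up, the work surface at z = 0. Lengths are in m, angles in rad, forces in N, time in s.
With the tool pointing down it reaches from about 0.325 to 0.85 m from the base axis. Payload 15.5 kg.
Tool frame: the origin (TCP) lies between the finger pads; the fingertips stand robot.nose_length ahead of it and the grasp point (between the pads) is the TCP (robot.nose_length is the distance from the TCP to the fingertips, in m); z points along the fingers, y is the direction in which the jaws open and shut (so a half turn about z gives the same grasp; the last joint's range is limited). The gripper opens to 91 mm and grips with 3 to 60 N. Pads are 32 mm wide; open, the fingers measure 118 mm over their backs; the gripper's body (76 mm by 178 mm) begins 60 mm behind the grasp point.
Start: joints at [1.238, 0.494, 1.345, -0, 1.302, -0.096], TCP at [0.147, 0.607, 0.233] pointing down, gripper open.
Joint ranges: [-2.91, 2.91], [-0.82, 2.16], [0.22, 2.67], [-1.22, 4.37], [0.12, 2.79], [-3.08, 3.08]. Speed limits (rad/s): [1.89, 1.89, 2.57, 3.01, 3.01, 3.01].

## Interface

Orientations are given as a unit quaternion [x, y, z, w].
In Python, from station import robot, vision gives the robot as it stands.
- The arm moves only by the tool drive_tool, never from a script. Its argument "increments" is a list that holds one entry, the list of rows, each a list of 5 numbers: the shift along the tool's x, y, z in units of 30 mm (1.0 is 30 mm), then the turn about the tool's z in units of 5 degrees (1.0 is 5 degrees), then the finger opening in mm, from 0 to 91.2. In form: [[[x, y, z, twist, hand], ...]]. A call has 1 to 5 rows; each row shifts and turns the commanded pose from where the row before left it, along the tool's axes as they then stand; what a row does not reach is not made up. A row lasts 1/10 s, in which the tool goes at most 50 mm and 8.59 degrees, less where a joint would pass 70% of its speed; a pose out of reach is approached as far as the arm can. A call is refused whole if a number of a shift passes 1 or a number of a turn 1, either way. A call with a gripper value outside its range is refused whole. The fingers move at their own pace and stop on an object; the grip force is fixed at half the most. Time passes only in rows, so rows that do not move let the fingers close. It gives the time, the measured TCP pose, the force and the opening at its end, in the units of the state.
- robot.get_obs(): the state, without advancing time (a new reading comes with each control period).
- vision.snapshot(name): name is "side" or "top"; returns the picture (480x640x3 uint8, red, green, blue); there is no depth.
- vision.camera_model(name): a dict with "mtx" (3x3 intrinsics, pixels), "distortion" ([k1, k2, p1, p2, k3] as OpenCV has them; the pictures are not rectified), "extrinsics" (4x4, takes a point from camera to world coordinates). Camera axes: x right, y up, looking along -z (the intrinsics and any distortion apply to the point x, -y, -z); pixel columns grow to the right and rows downward; lengths in m; the calibration is good to about 2 mm. A picture is of the moment at which its call begins. camera_model takes no time and is no camera call.
- robot.sign_off(): hands the job in, once; it reports no verdict.
The state is a dict: "t": time; "joints": joint angles; "qd": joint speeds; "effort": joint torques, N m; "ee_pos": TCP position; "tool_rot": TCP orientation; "ft_force": force on the tool from outside, world axes, zero at the start; "moment": the same for the moment, N m; "finger_gap": finger opening in m.
Only numpy, scipy, OpenCV 4.12 (cv2) and the standard library are available. Lean on these libraries where they do the work, as an engineer would, in place of code of your own. Each camera call takes 0.05 s, during which the arm holds its last target. There are 200 camera calls.

## Task

Turn the upright catch on the end of the steel riser down out of the way, then slide the white board out of that end, flat on the riser and with the tube rack riding upright on it, until the board's front edge is level with the tip of the gauge's pointer. That far out the loaded board tips over by itself, so finish while still holding it with the gripper, level and still at the mark, with nothing but the riser and the gripper carrying it. Do not lift the board off the riser, and leave the other things on the worktop where they are.

Things in the scene. Friction and masses are not known exactly. Their poses are not given: they have to be found in the camera images.
- riser: Fixed steel bench riser, 160 mm wide (x), 300 mm long (y), top face 90 mm above the worktop. Origin on the worktop under the middle of its outer end, where the board comes out; +y is the way the board slides out, the riser lies on the -y side. Two guide strips along y, 8 mm above the top face, 116 mm apart inside.
- riser_edge (a point): Middle of the riser's outer top edge: riser (0, 0, 90 mm). Overhang is measured from here along the riser's +y.
- catch (a joint): Turn-button catch on the riser's outer end: steel bar 18 mm wide, 8 mm thick, pivot along the riser's y at riser (0, 0, 50 mm), reaching 70 mm above and 10 mm below it. 0 = upright, blocking the board; grows as its top turns to the riser's +x; 1.57 = level, its stop; lower limit -0.35. Starts within -0.3 to 0.3. Stiff (0.07 N m), stays where left; clear of the board from 1.2.
- catch_pin (a point): Middle of the catch's pin: a round steel pin 10 mm thick, 60 mm from the pivot, sticking out from the bar along the riser's +y, from 12 to 54 mm in front of the riser's end; this point is 36 mm in front of it. At joint q it lies at riser (60 sin q, 36, 50 + 60 cos q) mm.
- board: Loose white plastic board, 110 (x) by 280 (y) by 10 mm, about 0.4 kg, on the riser between the strips, axes along the riser's. Origin at the centre of its underside; +y points out. Starts with its front edge 3 to 15 mm inside the riser's outer edge. An upright white tab stands at its rear: 60 mm wide (x), 16 mm thick (y), 50 mm high, 115 mm behind the origin.
- board_edge (a point): Middle of the board's front (+y) top edge: board (0, 140, 10 mm).
- board_tab (a point): Middle of the top of the upright tab at the board's rear: board (0, -115, 60 mm).
- board_pad (a point): Point on the board's top, 70 mm behind its front edge: board (0, 70, 10 mm); the rack stands about here.
- rack: Loose blue plastic tube rack with capped tubes, 91 mm (its x) by 58 mm (y), 58 mm high with tubes, about 0.25 kg, standing on the board, within 15 mm of board_pad. Origin at the centre of its underside.
- gauge: Fixed steel gauge stand beside the path of the board, on the riser's +x side: 45 mm square foot, 12 mm post 160 mm high, and a thin pointer at 110 mm height that points in the riser's -x. Axes parallel to the riser's. Origin on the worktop under the pointer's tip; the foot and post stand 35 mm further in +x.
- gauge_tip (a point): Tip of the gauge's pointer, 110 mm above the worktop, about 13 mm beside the board's path. The mark: the board's front edge must come level with it along the riser's y. It stands 160 to 200 mm out from riser_edge.
- dish: Loose glass dish, 86 mm across, 18 mm high, on the worktop under the board's path. Bystander.
- vial: Loose small bottle, 28 mm across, 65 mm high, beside the riser. Bystander.
- jar: Loose jar, 56 mm across, 75 mm high, beside the riser. Bystander.
- flask: Loose bottle, 60 mm across, 130 mm high, beyond the board's path. Bystander.
- marker: Loose black marker pen, 14 mm thick, 120 mm long. Bystander.
Things that resemble listed ones, but are neither listed nor needed, are in the scene too. What is shaped like the gauge but orange is not meant.

How it is judged:
On the way, in this order (a step that is already met when the one before it is completed fails the run):
1. the catch is turned down clear of the board (value of joint catch above 1.2 rad), for 0.2 s.
2. the board's front edge is level with the pointer's tip, the board held level (y of board_edge in the frame of gauge between -0.007 and 0.007 m and angle between board's own z axis and vertical below 0.035 rad and z of board in the frame of riser between 0.084 and 0.096 m and angle between the y axis of board and the y axis of riser, either way round below 0.08 rad and contact force between the fingers and board above 1 N and contact force between board and gauge below 0.3 N and contact force between board and dish below 0.3 N and contact force between board and flask below 0.3 N), for 0.3 s.
At the end, for the whole second after the job is handed in: Board edge within 7 mm of the pointer tip along the slide; board level within 2 deg, straight within 4.5 deg, at riser height within 6 mm, still, finger force over 1 N, clear of gauge, dish and bottle; rack upright on it within 35 mm of board_pad; catch at 1.2 rad or more (all of step 2 and distance between rack and board_pad below 0.035 m and angle between rack's own z axis and vertical below 0.1 rad and value of joint catch above 1.2 rad and linear speed of board below 0.01 m/s); the arm keeps its last pose, push and grip.
It fails at once if the board tips or is tilted by more than 7 degrees (angle between board's own z axis and vertical above 0.12 rad).
It fails at once if the board is lifted off the riser by more than 15 mm (z of board in the frame of riser above 0.105 m).
It fails at once if the rack falls over (angle between rack's own z axis and vertical above 0.4 rad).
It fails at once if a bystander is moved by more than 25 mm (distance of any of dish, vial, jar, flask, marker from where it was at the start of the episode above 0.025 m).
It also fails if it takes over 51 s, if anything falls off the work surface, if the arm or the gripper's body presses on something with over 40 N, if the wrist force passes 120 N, or if a joint passes its speed limit or range.

## Working session

There is one attempt and no reset: what is moved stays moved. The work goes in short steps, Python scripts to look and compute and a tool call to move; the robot and the scene stay as the last step left them, time stands still between calls to the robot, and variables do not carry over. Pictures are saved under pics/ and viewed, about 8 in all and at most 12, crops included, and the job is handed in when it is done.

Besides the shell and the picture viewer there is one more tool, called after "Call:" as name(argument=value, ...) on one line, values as JSON. drive_tool: Moves the arm, as the interface text tells. Its arguments: {"type":"object","properties":{"increments":{"type":"array","items":{"type":"array","items":{"type":"array","items":{"type":"number"}}}}},"required":["increments"]}

```bash
ls; mkdir -p pics
cat > h.py <<'E'
import numpy as np, cv2
from station import robot, vision
def snap(n,f):
    im=vision.snapshot(n); cv2.imwrite('pics/'+f,im[:,:,::-1]); return im
def ray(n,uv):
    m=vision.camera_model(n); K=np.array(m['mtx'],float); d=np.array(m['distortion'],float); T=np.array(m['extrinsics'],float)
    p=cv2.undistortPoints(np.array([[uv]],float),K,d)[0,0]
    return T[:3,3], T[:3,:3]@np.array([p[0],-p[1],-1.])
def onz(n,uv,z):
    o,d=ray(n,uv); return o+d*(z-o[2])/d[2]
def proj(n,P):
    m=vision.camera_model(n); K=np.array(m['mtx'],float); d=np.array(m['distortion'],float); T=np.array(m['extrinsics'],float)
    c=(np.atleast_2d(P)-T[:3,3])@T[:3,:3]; c=c*[1,-1,-1]
    return cv2.projectPoints(c,np.zeros(3),np.zeros(3),K,d)[0][:,0]
def tri(a,b):
    o1,d1=ray('top',a);o2,d2=ray('side',b)
    s=np.linalg.lstsq(np.c_[d1,-d2],o2-o1,rcond=None)[0]
    p,q=o1+s[0]*d1,o2+s[1]*d2
    return (p+q)/2,np.linalg.norm(p-q)
E
python3 - <<'E'
from h import *
np.set_printoptions(precision=3,suppress=True)
for n in('side','top'): snap(n,n+'1.png'); print(np.array(vision.camera_model(n)['extrinsics']))
print(robot.get_obs(),robot.nose_length)
E
```

```text
pics
[[ 0.855  0.276 -0.44   0.077]
 [-0.519  0.493 -0.699 -0.617]
 [ 0.024  0.825  0.564  0.696]
 [ 0.     0.     0.     1.   ]]
[[-0.007  0.998 -0.06   0.484]
 [-1.    -0.008 -0.009  0.114]
 [-0.009  0.06   0.998  1.081]
 [ 0.     0.     0.     1.   ]]
{'t': 0.1, 'joints': array([ 1.238,  0.494,  1.346,  0.   ,  1.303, -0.096]), 'qd': array([-0.   , -0.003, -0.002, -0.001,  0.001, -0.   ]), 'effort': array([  0.   , -88.024, -38.254,   0.071,   0.048,   0.   ]), 'ee_pos': array([0.147, 0.607, 0.232]), 'tool_rot': array([ 0.119,  0.993, -0.001, -0.   ]), 'ft_force': array([ 0.778, -0.022, -0.27 ]), 'moment': array([-0.023,  0.004, -0.061]), 'finger_gap': 0.09116611725990013} 0.019
```

View pics/top1.png

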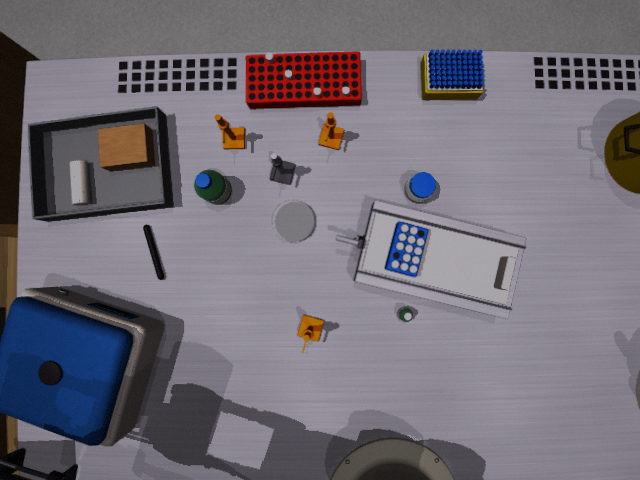

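View pics/side1.png

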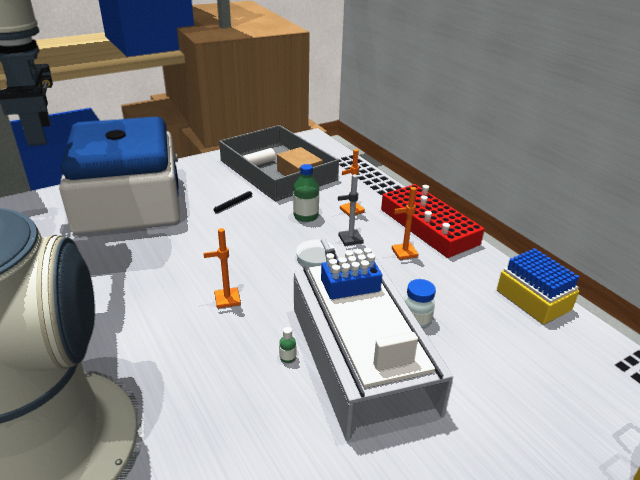

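Run:
```python
import cv2
a=cv2.imread('pics/top1.png')[135:335,255:535]; cv2.imwrite('pics/c1.png',cv2.resize(a,None,fx=2.8,fy=2.8,interpolation=cv2.INTER_CUBIC))
a=cv2.imread('pics/side1.png')[150:290,270:450]; cv2.imwrite('pics/c2.png',cv2.resize(a,None,fx=4,fy=4,interpolation=cv2.INTER_CUBIC))
```

```text
(no output)
```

View pics/c1.png

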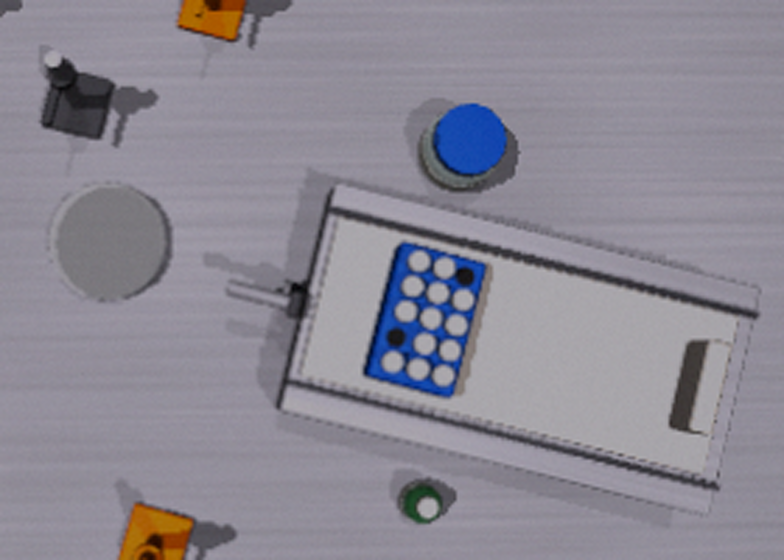

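View pics/c2.png

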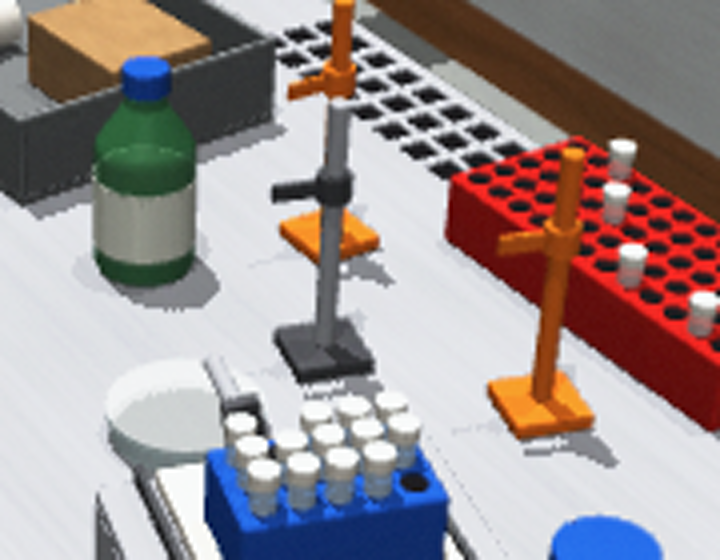

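Run:
```python
from h import *
np.set_printoptions(precision=4,suppress=True)
t=lambda u,v:(255+u/2.8-.3,135+v/2.8-.3)
s=lambda u,v:(270+u/4-.4,150+v/4-.4)
C=np.array([onz('top',t(*p),.09) for p in [(333,185),(283,408),(710,513),(758,290)]])
print(C); print([np.linalg.norm(C[i]-C[i-1]) for i in range(4)])
ry=(C[0]+C[1]-C[2]-C[3])[:2]; ry/=np.linalg.norm(ry)
ctr=C.mean(0)[:2]; e=ctr+.15*ry; rx=np.array([ry[1],-ry[0]])
print('ry',ry,'rx',rx,np.degrees(np.arctan2(C[0]-C[1],C[0]-C[1])[1]),'edge',e)
L=lambda P:np.array([(P[:2]-e)@rx,(P[:2]-e)@ry,P[2]])
np.savez('r.npz',e=e,rx=rx,ry=ry)
print('tip side',L(onz('side',s(273,191),.11)))
print('post top side', L(onz('side',s(340,102),.16)),'collar',L(onz('side',s(333,188),.11)))
print('post top top', L(onz('top',t(53,60),.16)))
F=[L(onz('top',t(*p),.005)) for p in [(42,127),(102,138),(113,84)]];print('foot',F, (F[0]+F[2])/2)
print('pinend top', L(onz('top',t(230,288),.11)),'pin root',L(onz('top',t(285,299),.11)))
print('pinend tri', L(tri(t(230,288),s(212,362))[0]),tri(t(230,288),s(212,362))[1])
print('board front', [L(onz('top',t(*p),.1)) for p in [(337,222),(303,378)]])
print('tab top', [L(onz('top',t(*p),.15)) for p in [(703,340),(684,430),(733,340),(712,434)]])
print('rack', [L(onz('top',t(*p),.14)) for p in [(402,243),(485,263),(448,396),(367,376)]])
for n,p,z in [('dish',(110,240),.018),('jar',(471,139),.075),('vial',(427,507),.065)]: print(n,L(onz('top',t(*p),z)))
print('flask',L(onz('top',(210,180),.13)),'orange',L(onz('top',t(155,535),.05)))
```

```text
[[ 0.6118  0.0389  0.09  ]
 [ 0.4613  0.0743  0.09  ]
 [ 0.3874 -0.2144  0.09  ]
 [ 0.5382 -0.2512  0.09  ]]
[np.float64(0.2992859903665381), np.float64(0.15458953070117204), np.float64(0.29799909005278963), np.float64(0.15526874556325554)]
ry [0.2472 0.969 ] rx [ 0.969  -0.2472] -135.0 edge [0.5368 0.0572]
tip side [0.0704 0.1975 0.11  ]
post top side [0.1039 0.1945 0.16  ] collar [0.1024 0.1925 0.11  ]
post top top [0.1026 0.1951 0.16  ]
foot [array([0.0802, 0.2164, 0.005 ]), array([0.0828, 0.1711, 0.005 ]), array([0.1239, 0.1731, 0.005 ])] [0.1021 0.1947 0.005 ]
pinend top [-0.0086  0.0516  0.11  ] pin root [-0.0069  0.0146  0.11  ]
pinend tri [-0.0086  0.0516  0.1102] 3.777545532157967e-05
board front [array([ 0.0522, -0.0073,  0.1   ]), array([-0.0546, -0.0098,  0.1   ])]
tab top [array([ 0.0292, -0.25  ,  0.15  ]), array([-0.0296, -0.2509,  0.15  ]), array([ 0.0338, -0.2691,  0.15  ]), array([-0.0278, -0.2692,  0.15  ])]
rack [array([ 0.0443, -0.0491,  0.14  ]), array([ 0.0446, -0.104 ,  0.14  ]), array([-0.0441, -0.1006,  0.14  ]), array([-0.044 , -0.0472,  0.14  ])]
dish [0.0099 0.1455 0.018 ]
jar [ 0.1336 -0.0851  0.075 ]
vial [-0.12   -0.1157  0.065 ]
flask [0.0374 0.3035 0.13  ] orange [-0.1851  0.0617  0.05  ]
```

Call:
drive_tool(increments=[[[-0.9,-0.7,0,0,91],[-0.9,-0.7,0,0,91],[-0.9,-0.7,0,0,91],[-0.9,-0.7,0,0,91],[-0.9,-0.7,0,0,91]]])

```text
t: 0.6
ee_pos: [0.2542, 0.4723, 0.2327]
tool_rot: [0.119, 0.993, -0.0, -0.0]
ft_force: [0.3, 0.5, 0.8]
finger_gap: 0.091
```

Call:
drive_tool(increments=[[[-0.9,-0.7,0,0,91],[-0.9,-0.7,0,0,91],[-0.9,-0.7,0,0,91],[-0.9,-0.7,0,0,91],[-0.9,-0.7,0,0,91]]])

```text
t: 1.1
ee_pos: [0.3607, 0.3384, 0.2328]
tool_rot: [0.119, 0.993, -0.0, -0.0]
ft_force: [-0.2, -0.8, 0.5]
finger_gap: 0.0912
```

Call:
drive_tool(increments=[[[-0.9,-0.7,0,0,91],[-0.9,-0.7,0,0,91],[-0.9,-0.7,0,0,91],[-0.9,-0.7,0,0,91],[-0.9,-0.7,0,0,60]]])

```text
t: 1.6
ee_pos: [0.4672, 0.2046, 0.2327]
tool_rot: [0.119, 0.993, -0.0, -0.0]
ft_force: [0.9, 0.5, 0.4]
finger_gap: 0.0854
```

Call:
drive_tool(increments=[[[0,0,0,1,60],[0,0,0,1,60],[0,0,0,1,60],[0,0,0,1,60],[0,0,0,1,60]]])

```text
t: 2.1
ee_pos: [0.4664, 0.2058, 0.2327]
tool_rot: [0.332, 0.943, -0.0, -0.0]
ft_force: [-0.1, 0.3, 1.2]
finger_gap: 0.0602
```

Call:
drive_tool(increments=[[[0,0,0,1,60],[0,0,0,1,60],[0,0,0,1,60],[0,0,0,1,60],[0,0,0,1,60]]])

```text
t: 2.6
ee_pos: [0.4664, 0.2058, 0.2327]
tool_rot: [0.529, 0.849, -0.0, -0.0]
ft_force: [0.2, -0.1, -0.0]
finger_gap: 0.0598
```

Call:
drive_tool(increments=[[[0,0,0,1,60],[0,0,0,1,60],[0,0,0,1,60],[0,0,0,1,60],[0,0,0,1,60]]])

```text
t: 3.1
ee_pos: [0.4664, 0.2058, 0.2327]
tool_rot: [0.7, 0.714, -0.0, -0.0]
ft_force: [-0.3, 0.6, 0.1]
finger_gap: 0.0601
```

Call:
drive_tool(increments=[[[0,0,0,1,40],[0,0,0,1,40],[0,0,0,1,40],[0,0,0,0,40]]])

```text
t: 3.5
ee_pos: [0.4665, 0.2058, 0.2327]
tool_rot: [0.786, 0.618, -0.0, -0.0]
ft_force: [-0.5, 0.2, 1.1]
finger_gap: 0.04
```

```bash
cat >> h.py <<'E'
np.set_printoptions(precision=4,suppress=True)
from scipy.spatial.transform import Rotation as Ro
_r=np.load('r.npz'); e,rx,ry=_r['e'],_r['rx'],_r['ry']
def L(P): return np.array([(P[:2]-e)@rx,(P[:2]-e)@ry,P[2]])
def st(target=None):
    o=robot.get_obs(); R=Ro.from_quat(o['tool_rot']).as_matrix()
    print('t',o['t'],'riser',L(o['ee_pos']),'gap',o['finger_gap'],'F',o['ft_force'],'M',o['moment'])
    print('toolx ang in riser deg',np.degrees(np.arctan2(R[:2,0]@ry,R[:2,0]@rx)),'z',R[:,2])
    if target is not None:
        w=np.r_[e+target[0]*rx+target[1]*ry,target[2]]
        print('units',R.T@(w-o['ee_pos'])/.03)
E
python3 -c "
from h import *
st([-.0086,.037,.109])"
```

```text
t 3.5 riser [-0.1048  0.1266  0.2327] gap 0.03995432400384956 F [-0.514   0.2247  1.0704] M [-0.1223  0.0522 -0.0372]
toolx ang in riser deg 90.59085756566945 z [-0.0005 -0.0002 -1.    ]
units [-3.018   3.1781  4.1234]
```

Call:
drive_tool(increments=[[[-0.75,0.8,0,0,40],[-0.75,0.8,0,0,40],[-0.75,0.8,0,0,40],[-0.75,0.8,0,0,40],[0,0,0.5,0,40]]])

```text
t: 4.0
ee_pos: [0.5417, 0.093, 0.219]
tool_rot: [0.786, 0.618, 0.001, 0.001]
ft_force: [0.1, 1.1, -0.7]
finger_gap: 0.0401
```

Call:
drive_tool(increments=[[[0,0,0.9,0,40],[0,0,0.9,0,40],[0,0,0.7,0,40],[0,0,0.6,0,40],[0,0,0.5,0,40]]])

```text
t: 4.5
ee_pos: [0.5383, 0.0957, 0.1087]
tool_rot: [0.785, 0.619, -0.0, -0.0]
ft_force: [0.7, -0.1, -0.1]
finger_gap: 0.0403
```

Call:
drive_tool(increments=[[[0,0,0,0,20],[0,0,0,0,14],[0,0,0,0,6],[0,0,0,0,6],[0,0,0,0,6]]])

```text
t: 5.0
ee_pos: [0.539, 0.0959, 0.1107]
tool_rot: [0.786, 0.618, 0.0, 0.0]
ft_force: [-1.8, 0.6, 5.4]
finger_gap: 0.0094
```

```bash
python3 -c "
from h import *
snap('side','s2.png')
st([-.0086,.037,.109])
for q in (-.144,.2,.5,.8,1.1,1.4,1.5): print(q,L(np.r_[e,0])[:1],60*np.sin(q),50+60*np.cos(q))"
```

```text
t 5.05 riser [-0.0073  0.038   0.1106] gap 0.009182054157781427 F [-1.5659  0.2396  7.8501] M [ 0.0189  0.3761 -0.2475]
toolx ang in riser deg 90.69204451446804 z [ 0.0011  0.0002 -1.    ]
units [-0.0337 -0.0431  0.054 ]
-0.144 [0.] -8.61017110340177 109.3789942115067
0.2 [0.] 11.920159847703673 108.8039946704745
0.5 [0.] 28.76553231625218 102.65495371342237
0.8 [0.] 43.041365453971366 91.80240256082993
1.1 [0.] 53.47244160368612 77.21576728553464
1.4 [0.] 59.12698379930761 60.19802857401446
1.5 [0.] 59.849699196243265 54.24423210006218
```

View pics/s2.png

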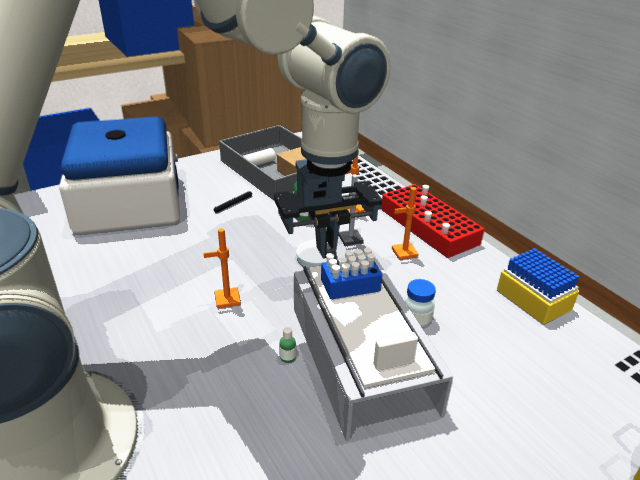

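Call:
drive_tool(increments=[[[0,0.35,-0.02,0,4],[0,0.34,0.04,0,4],[0,0.29,0.08,0,4],[0,0.27,0.12,0,4],[0,0.25,0.16,0,4]]])

```text
t: 5.55
ee_pos: [0.583, 0.0849, 0.0991]
tool_rot: [0.786, 0.618, 0.0, 0.0]
ft_force: [-0.1, -3.5, 4.8]
finger_gap: 0.0088
```

Call:
drive_tool(increments=[[[0,0.22,0.2,0,4],[0,0.19,0.23,0,4],[0,0.16,0.26,0,4],[0,0.11,0.28,0,4],[0,0.07,0.29,0,4]]])

```text
t: 6.05
ee_pos: [0.6042, 0.0795, 0.0603]
tool_rot: [0.786, 0.618, -0.0, -0.0]
ft_force: [-6.3, -3.8, 2.6]
finger_gap: 0.0094
```

```bash
python3 -c "
from h import *
st([.0595,.037,.058])"
```

```text
t 6.05 riser [0.0598 0.0383 0.0603] gap 0.009417187074915298 F [-6.3373 -3.7579  2.6465] M [-0.7197  1.2611 -0.1955]
toolx ang in riser deg 90.68278289562542 z [-0.0005 -0.0004 -1.    ]
units [-0.0416 -0.0116  0.0769]
```

Call:
drive_tool(increments=[[[0,0.02,0.15,0,4],[0,0,0,0,4],[0,0,0,0,30],[0,0,0,0,30],[0,0,0,0,30]]])

```text
t: 6.55
ee_pos: [0.6049, 0.0799, 0.0561]
tool_rot: [0.786, 0.618, 0.0, -0.0]
ft_force: [0.1, -0.3, -0.3]
finger_gap: 0.0288
```

Call:
drive_tool(increments=[[[0,0,-0.4,0,30],[0,0,-1,0,30],[0,0,-1,0,30],[0,0,-1,0,30],[0,0,-1,0,30]]])

```text
t: 7.05
ee_pos: [0.6048, 0.0799, 0.1904]
tool_rot: [0.786, 0.618, 0.0, 0.0]
ft_force: [-0.4, 0.3, 0.4]
finger_gap: 0.0298
```

Call:
drive_tool(increments=[[[0,0,-1,0,50],[-0.9,-0.2,-0.4,0,50],[-0.9,-0.2,0,0,50],[-0.9,-0.2,0,0,50],[-0.9,-0.2,0,0,50]]])

```text
t: 7.55
ee_pos: [0.5556, -0.0203, 0.2313]
tool_rot: [0.786, 0.618, 0.0, 0.0]
ft_force: [0.1, -0.6, -0.2]
finger_gap: 0.0498
```

Call:
drive_tool(increments=[[[-0.9,-0.2,0,0,50],[-0.9,-0.2,0,0,50],[-0.9,-0.2,0,0,50],[-0.9,-0.2,0,0,50],[-0.9,-0.2,0,0,50]]])

```text
t: 8.05
ee_pos: [0.4946, -0.1446, 0.2311]
tool_rot: [0.786, 0.618, 0.0, 0.0]
ft_force: [0.6, -0.7, 0.7]
finger_gap: 0.0498
```

Call:
drive_tool(increments=[[[-0.9,-0.2,0,-1,50],[-0.9,-0.2,0,-1,50],[0,0,0,-1,50],[0,0,0,-1,50],[0,0,0,-1,50]]])

```text
t: 8.55
ee_pos: [0.4729, -0.1945, 0.2311]
tool_rot: [0.632, 0.775, 0.0, 0.0]
ft_force: [0.0, -0.3, 0.3]
finger_gap: 0.0502
```

Call:
drive_tool(increments=[[[0,0,0,-1,50],[0,0,0,-1,50],[0,0,0,-1,50],[0,0,0,-1,50],[0,0,0,-1,50]]])

```text
t: 9.05
ee_pos: [0.473, -0.1942, 0.2311]
tool_rot: [0.449, 0.893, 0.0, 0.0]
ft_force: [-0.2, 0.6, -0.1]
finger_gap: 0.05
```

Call:
drive_tool(increments=[[[0,0,0,-1,50],[0,0,0,-1,50],[0,0,0,-1,50],[0,0,0,-1,50],[0,0,0,-1,50]]])

```text
t: 9.55
ee_pos: [0.473, -0.1942, 0.2311]
tool_rot: [0.245, 0.969, -0.0, 0.0]
ft_force: [-0.4, 0.5, 0.2]
finger_gap: 0.0497
```

Call:
drive_tool(increments=[[[0,0,0,-1,50],[0,0,0,-1,50],[0,0,0,-1,50],[0,0,0,0,50]]])

```text
t: 9.95
ee_pos: [0.473, -0.1942, 0.231]
tool_rot: [0.118, 0.993, -0.0, 0.0]
ft_force: [-0.1, 0.3, 0.5]
finger_gap: 0.0501
```

```bash
python3 -c "
from h import *
im=snap('top','t3.png')
st([0,-.2598,.13])
a=im[100:340,220:560,::-1]; cv2.imwrite('pics/c3.png',cv2.resize(a,None,fx=2.3,fy=2.3,interpolation=cv2.INTER_CUBIC))
"
```

```text
t 10.0 riser [ 0.0004 -0.2595  0.2309] gap 0.049914133145056515 F [ 0.0951 -0.2868 -0.6467] M [-0.0182 -0.0284 -0.0092]
toolx ang in riser deg -179.41212610651206 z [ 0.0006 -0.0003 -1.    ]
units [ 0.0173 -0.0105  3.3622]
```

View pics/c3.png

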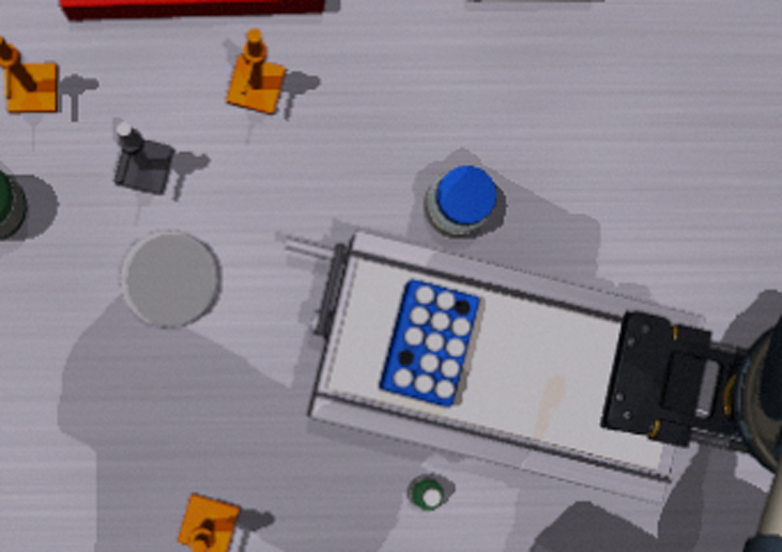

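Call:
drive_tool(increments=[[[0,0,0.8,0.12,50],[0,0,0.8,0,50],[0,0,0.8,0,50],[0,0,0.6,0,50],[0,0,0.35,0,50]]])

```text
t: 10.5
ee_pos: [0.4726, -0.1941, 0.1288]
tool_rot: [0.125, 0.992, 0.0, -0.001]
ft_force: [-0.2, -0.8, -0.3]
finger_gap: 0.0498
```

Call:
drive_tool(increments=[[[0,0,0,0,30],[0,0,0,0,20],[0,0,0,0,12],[0,0,0,0,12],[0,0,0,0,12]]])

```text
t: 11.0
ee_pos: [0.4736, -0.195, 0.1306]
tool_rot: [0.124, 0.992, -0.001, 0.001]
ft_force: [-0.7, -6.2, 4.9]
finger_gap: 0.0157
```

```bash
python3 -c "
from h import *
st([0,-.2598,.13])"
```

```text
t 11.0 riser [ 0.0011 -0.26    0.1306] gap 0.015689253291532264 F [-0.7416 -6.2133  4.8694] M [-0.8353  0.2849 -0.0604]
toolx ang in riser deg -179.92070988878112 z [ 0.0015 -0.0015 -1.    ]
units [0.0371 0.0081 0.0185]
```

Call:
drive_tool(increments=[[[0,0.1,0,0,8],[0,0.2,0,0,8],[0,0.3,0,0,8],[0,0.3,0,0,8],[0,0.3,0,0,8]]])

```text
t: 11.5
ee_pos: [0.4825, -0.1601, 0.1305]
tool_rot: [0.124, 0.992, -0.001, 0.001]
ft_force: [-1.0, -8.3, 5.9]
finger_gap: 0.016
```

Call:
drive_tool(increments=[[[0,0.3,0,0,8],[0,0.3,0,0,8],[0,0.3,0,0,8],[0,0.3,0,0,8],[0,0.3,0,0,8]]])

```text
t: 12.0
ee_pos: [0.4936, -0.1164, 0.1306]
tool_rot: [0.124, 0.992, -0.001, 0.001]
ft_force: [-1.9, -9.7, 7.8]
finger_gap: 0.0157
```

```bash
python3 -c "
from h import *
st([0,-.06,.13])"
```

```text
t 12.0 riser [ 0.0011 -0.1789  0.1306] gap 0.015658104151997594 F [-1.8654 -9.7104  7.8273] M [-1.2654  0.3861 -0.0291]
toolx ang in riser deg -179.91664678290763 z [ 0.0016 -0.0017 -1.    ]
units [0.03   3.965  0.0139]
```

Call:
drive_tool(increments=[[[0,0.3,0,0,8],[0,0.3,0,0,8],[0,0.3,0,0,8],[0,0.3,0,0,8],[0,0.3,0,0,8]]])

```text
t: 12.5
ee_pos: [0.5046, -0.0728, 0.1305]
tool_rot: [0.124, 0.992, -0.001, 0.001]
ft_force: [-2.9, -10.3, 7.8]
finger_gap: 0.016
```

Call:
drive_tool(increments=[[[0,0.3,0,0,8],[0,0.3,0,0,8],[0,0.3,0,0,8],[0,0.3,0,0,8],[0,0.3,0,0,8]]])

```text
t: 13.0
ee_pos: [0.5156, -0.0292, 0.1306]
tool_rot: [0.124, 0.992, -0.001, 0.001]
ft_force: [-2.6, -11.9, 10.6]
finger_gap: 0.016
```

Call:
drive_tool(increments=[[[0,0.3,0,0,8],[0,0.2,0,0,8],[0,0.1,0,0,8],[0,0.05,0,0,8],[0,0,0,0,8]]])

```text
t: 13.5
ee_pos: [0.5203, -0.0103, 0.1306]
tool_rot: [0.124, 0.992, -0.001, 0.001]
ft_force: [-1.5, -8.1, 9.7]
finger_gap: 0.0159
```

```bash
python3 -c "
from h import *
im=snap('top','t4.png');s=snap('side','s4.png')
st([0,-.06,.13])
a=im[130:330,240:520,::-1]; cv2.imwrite('pics/c4.png',cv2.resize(a,None,fx=2.8,fy=2.8,interpolation=cv2.INTER_CUBIC))
a=s[150:330,270:450,::-1]; cv2.imwrite('pics/c5.png',cv2.resize(a,None,fx=3,fy=3,interpolation=cv2.INTER_CUBIC))
"
```

```text
t 13.6 riser [ 0.0008 -0.0696  0.1306] gap 0.015740337035408798 F [-1.5014 -7.6859  9.4847] M [-1.521   0.4013  0.0767]
toolx ang in riser deg -179.90259814901532 z [ 0.0015 -0.0014 -1.    ]
units [0.0268 0.3194 0.0208]
```

View pics/c4.png

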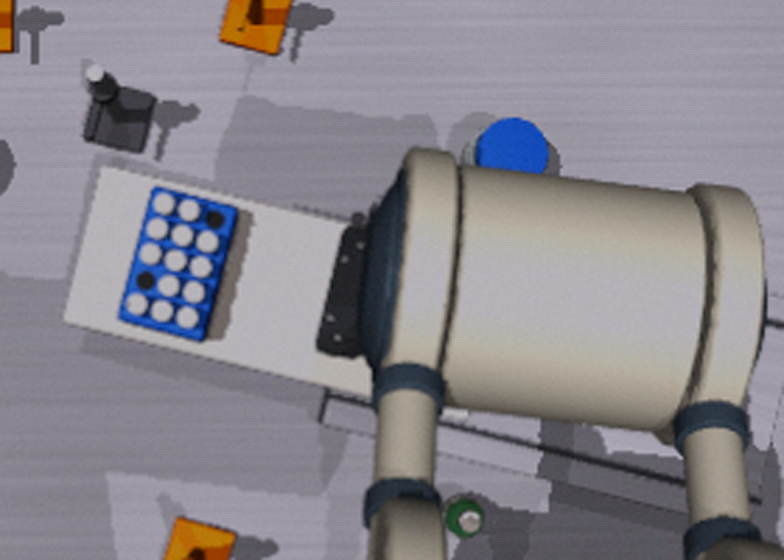

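View pics/c5.png

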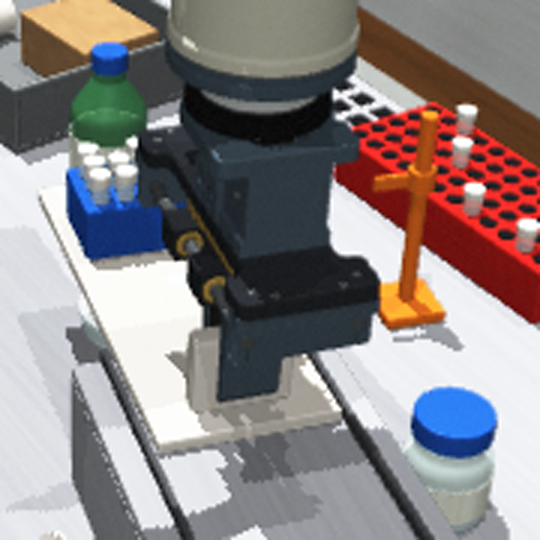

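Run:
```python
from h import *
im=cv2.imread('pics/t4.png'); g=cv2.GaussianBlur(cv2.cvtColor(im,cv2.COLOR_BGR2GRAY),(3,3),0).astype(np.float32)
m=cv2.cvtColor(im,cv2.COLOR_BGR2HSV)
# front edge: along riser-y lines at z=.1 find strongest gradient
for x in np.arange(-.045,.05,.01):
    ys=np.arange(.17,.21,.0005)
    P=np.array([np.r_[e+x*rx+y*ry,.1] for y in ys]); uv=proj('top',P).astype(np.float32)
    p=cv2.remap(g,uv[:,:1],uv[:,1:],cv2.INTER_LINEAR)[:,0]; d=np.gradient(p); i=np.abs(d).argmax()
    print(round(x,3),ys[i],round(float(d[i]),2))
print('foot')
for x in (.086,.09,.112,.118):   # foot front/back edges at z 0..8mm
    ys=np.arange(.155,.235,.0005)
    P=np.array([np.r_[e+x*rx+y*ry,.006] for y in ys]); uv=proj('top',P).astype(np.float32)
    p=cv2.remap(g,uv[:,:1],uv[:,1:],cv2.INTER_LINEAR)[:,0]; d=np.gradient(p)
    print(x,ys[d.argmin()],ys[d.argmax()],(ys[d.argmin()]+ys[d.argmax()])/2)
t=lambda u,v:(240+u/2.8-.3,130+v/2.8-.3)
print('post',L(onz('top',t(94,72),.16)))
print('rack',np.mean([L(onz('top',t(*p),.14)) for p in [(153,188),(239,210),(206,341),(119,318)]],0))
```

```text
-0.045 0.18450000000000003 -5.35
-0.035 0.18450000000000003 -5.77
-0.025 0.18500000000000003 -5.15
-0.015 0.18650000000000003 -5.1
-0.005 0.18450000000000003 -5.74
0.005 0.18500000000000003 -4.88
0.015 0.18550000000000003 -4.5
0.025 0.18450000000000003 -4.62
0.035 0.18500000000000003 -4.96
0.045 0.18550000000000003 -4.7
foot
0.086 0.1705 0.21800000000000005 0.19425000000000003
0.09 0.1715 0.21950000000000006 0.19550000000000003
0.112 0.17300000000000001 0.21850000000000006 0.19575000000000004
0.118 0.17250000000000001 0.22350000000000006 0.19800000000000004
post [0.1037 0.1961 0.16  ]
rack [-0.0009  0.115   0.14  ]
```

Call:
drive_tool(increments=[[[0,0.12,0,0,8],[0,0.12,0,0,8],[0,0.08,0,0,8],[0,0.02,0,0,8],[0,0,0,0,8]]])

```text
t: 14.1
ee_pos: [0.5228, -0.0007, 0.1307]
tool_rot: [0.124, 0.992, -0.001, 0.001]
ft_force: [-2.3, -10.2, 11.1]
finger_gap: 0.0156
```

Call:
drive_tool(increments=[[[0,0,0,0,8],[0,0,0,0,8],[0,0,0,0,8],[0,0,0,0,8],[0,0,0,0,8]]])

```text
t: 14.6
ee_pos: [0.5228, -0.0007, 0.1306]
tool_rot: [0.124, 0.992, -0.001, 0.001]
ft_force: [-1.9, -9.7, 11.4]
finger_gap: 0.0156
```

Run:
```python
from h import *
st([0,-.0598,.13]); im=snap('top','t5.png'); s=snap('side','s5.png')
g=cv2.GaussianBlur(cv2.cvtColor(im,cv2.COLOR_RGB2GRAY),(3,3),0).astype(np.float32)
r=[]
for x in np.arange(-.045,.05,.01):
    ys=np.arange(.175,.22,.0005)
    uv=proj('top',np.array([np.r_[e+x*rx+y*ry,.1] for y in ys])).astype(np.float32)
    r.append(ys[np.gradient(cv2.remap(g,uv[:,:1],uv[:,1:],cv2.INTER_LINEAR)[:,0]).argmin()])
print(np.array(r),np.median(r))
a=s[150:330,270:470,::-1]; b=im[130:310,240:440,::-1]; cv2.imwrite('pics/c6.png',cv2.resize(np.hstack([a,b]),None,fx=2,fy=2,interpolation=cv2.INTER_CUBIC))
```

```text
t 14.6 riser [ 0.0008 -0.0596  0.1306] gap 0.015647055371922486 F [-1.8654 -9.7229 11.402 ] M [-2.0223  0.5249  0.0437]
toolx ang in riser deg -179.904961213947 z [ 0.0014 -0.0016 -1.    ]
units [ 0.0262 -0.0064  0.0213]
[0.1935 0.1945 0.1955 0.194  0.194  0.1945 0.1955 0.1945 0.195  0.195 ] 0.1945
```

View pics/c6.png

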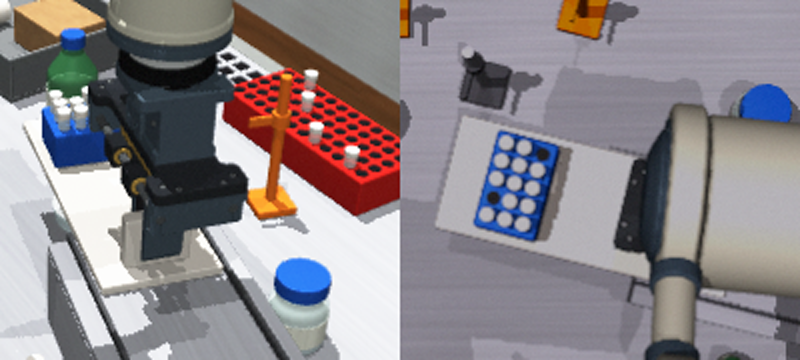

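```bash
python3 -c "
from h import *
print(robot.sign_off())"
```

```text
the job is handed in; nothing more can be done
None
```

I turned the catch down by gripping its pin and following its arc. I then gripped the board's tab and slid the board out with the rack riding on it. The job was handed in at about 14.7 s with the board still held. No verdict was reported.

Last checks, measured from riser_edge along the slide:

| Check | Result |
|---|---|
| Board's front edge | 194.5 mm from the top picture, about 195.4 mm from the arm's pose |
| Gauge mark | about 195 mm from the gauge's foot and post |
| Catch | pin last pushed to about 54–56 mm height, so about 1.5 rad; a later top picture showed it lying level |
| Rack | upright, within about 2 mm of board_pad (measured 10 mm before the end of the slide; looked unchanged after) |
| Tool tilt | about 0.002 rad |
| Grip | 15.6 mm opening on the 16 mm tab |
| Force at the wrist | about 15 N, steady |

- **Gauge readings that disagreed:** the side-view reading of the pointer tip alone gave 197.5 mm and the collar 192.5 mm. I trusted the foot and post instead. All of these readings are within the 7 mm tolerance of where the board's edge is.
- **Not measured directly:** board level is inferred from the tool's tilt and the pictures, and finger force from the grip opening and wrist force.
- **Bystanders:** I saw no bystander displaced in the pictures. In the last views the dish was hidden under the board, and the marker was outside the crops I viewed.

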